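Dress the tab of a clamp ring with a flat file

TASK

Take the flat file from the rubber mat and dress the top edge of the small upstanding tab on the clamp ring in the jig with two full forward strokes, each pushing the file nose first, level, from the ring's middle outward over the tab, from the front half of the blade to its rear half, pressing just enough to make the tab give. Lift the file clear of the tab at the end of each stroke, before bringing it back, so that the ring is never dragged backwards on its slide. Then lay the file down flat on the mat again and let go of it.

Things in the scene. Friction and masses are not known exactly. Their poses are not given: they have to be found in the camera images.
- file_grip (a point): centre of the flat file's wooden grip, 34 mm above the blade's underside. Steel blade 80 mm behind to 90 mm ahead of it, 28 mm wide, 6 thick; block grip on top 90 mm long, 24 wide, 6 to 50 mm above the underside; 0.25 kg. x to the nose (last 30 mm narrowed to 18), y across, z up. Lies flat on the mat; the round file 90 mm beside it (same grip, thin 10 mm rod) is not wanted.
- tab_edge (a point): middle of the top edge of the ring's steel tab, 92 mm above the table unpressed. Tab 5 mm thick (x), 28 wide (y), 26 high. x: stroke direction, outward from the ring's middle; z up. Sprung: gives from 1 N, then 1 mm per 0.7 N, to 8 mm; file with it pressed 2 to 4 mm (aim the blade that far below its rest height). Full stroke: grip centre from 35 mm before to 35 mm past it. The spare ring on the table is not wanted.
- jig: filing jig fixed to the bench, aluminium base 200 x 150 x 18 mm, origin under its centre, on the table; x: stroke direction. Its slide carries the ring (140 mm outside, flat, top 66 mm up, centred on the origin), the tab on a lug 80 mm out along +x. Forward it stands against a stop; pulled back (-x) it yields at about 0.3 N, up to 12 mm, and springs back. All but the tab is below 76 mm.
- mat: black rubber mat fixed to the bench, 250 (x) x 180 (y) x 3 mm, origin at the centre of its underside, on the table. The flat and the round file lie on it roughly along its x, 45 mm either side of its middle line, either one on either side.
Mind the look-alikes: they are no part of the job. What is shaped like the jig but brown is not meant.

How it is judged:
By the outcome, as a careful person would: the job done as asked, in the order asked, and still so for the second after the job is handed in, with the robot touching nothing.
It also fails if it takes over 56 s, if anything falls off the work surface, if the arm or the gripper's body presses on something with over 40 N, if the wrist force passes 120 N, or if a joint passes its speed limit or range.

ROBOT

A 6-joint arm with a two-finger parallel gripper is mounted at the origin on the work surface. World frame = base frame: x ahead of the robot, y to its left, z up, the work surface at z = 0. Lengths are in m, angles in rad, forces in N, time in s.
With the tool pointing down it reaches from about 0.35 to 0.975 m from the base axis. Payload 4.9 kg.
Tool frame: the origin (TCP) lies midway between the tips of the shut fingers; the grasp point (between the pads) lies 19 mm behind it; x points along the fingers, y is the direction in which the jaws open and shut, and the axes are right-handed (so a half turn about x gives the same grasp; the last joint's range is limited). The gripper opens to 85 mm and grips with 20 to 120 N. Pads are 22 mm wide; open, the fingers measure 114 mm over their backs; the gripper's body (76 mm by 85 mm) begins 54 mm behind the grasp point. The pads swing forward as they close: fully open they stand 13 mm farther back than shut.
Start: joints at [-1.312, 0.053, 1.613, -0, 1.476, -0.119], TCP at [0.231, -0.581, 0.231] pointing down, gripper open.
Joint ranges: [-3.01, 3.01], [-1.01, 2.22], [0.06, 2.58], [-1.02, 4.17], [0.09, 2.62], [-3.14, 3.14]. Speed limits (rad/s): [2.57, 2.57, 3.14, 3.14, 3.14, 3.14].

INTERFACE

Orientations are given as a rotation vector (axis times angle).
In Python, from station import ctrl gives the robot as it stands.
- The arm moves only by the shell command python3 -m handwheel 'ROWS' [FORCE]. ROWS is JSON, a list of rows, each a list of 3 entries, a list of its own where there are three numbers: the finger opening in m, from 0 to 0.0854, then the shift along the tool's x, y, z in m, then the turn, a rotation vector about the tool's x, y, z in degrees. In form: [[claw, [dx, dy, dz], [ax, ay, az]], ...]. A call has 1 to 10 rows; each row shifts and turns the commanded pose from where the row before left it, along the tool's axes as they then stand; what a row does not reach is not made up. A row lasts 1/12 s, in which the tool goes at most 41.7 mm and 7.16 degrees, less where a joint would pass 70% of its speed; a pose out of reach is approached as far as the arm can. A call with a gripper value outside its range is refused whole. The fingers move at their own pace and stop on an object; FORCE is the grip in N (left out, the last holds). Time passes only in rows, so rows that do not move let the fingers close. It gives the time, the measured TCP pose, the force and the opening at its end, in the units of the state.
- ctrl.get_obs(): the state, without advancing time (a new reading comes with each control period).
- ctrl.get_image(name): name is "scene" or "top"; returns the picture (384x512x3 uint8, red, green, blue); there is no depth.
- ctrl.camera_params(name): a dict with "vertical_fov" (degrees; the focal length in pixels is half the picture's height over the tangent of half this angle, whatever the lens; pixels are square), "cx", "cy" (the principal point, pixels), "D" ([k1, k2, p1, p2, k3] as OpenCV has them; the pictures are not rectified), "rvec" (rotation vector, rad) and "tvec" (3), from world to camera coordinates, as OpenCV has them. Camera axes: x right, y down, z forward; pixel columns grow to the right and rows downward; lengths in m; the calibration is good to about 2 mm. A picture is of the moment at which its call begins. camera_params takes no time and is no camera call.
- ctrl.finish_job(): hands the job in, once; it reports no verdict.
Trained networks look in the newest picture that a camera, given by its name, has taken for a name from the list of things; names that differ only in an ending like _2 or _b are one class to them, and where a whole thing is asked for, a point or a joint stands for the part that bears it (a point fixed in the world has none). Each returns a list of dicts, best first, with "score" (0 to 1); they miss things now and then, are a little off and sometimes report something else, mostly with a low value. They report only what shows in the picture. A call takes as long as a camera call. They do not tell look-alikes from the thing itself.
- ctrl.look_for(thing, camera): "box" ([centre column, centre row, width, height] in pixels, round what is visible of it).
- ctrl.silhouettes(thing, camera): "mask" (384x512 bool, what is visible of it) and "box" ([centre column, centre row, width, height] in pixels, round what is visible of it).
- ctrl.tip_of(thing, camera): "centre" ([row, column] in pixels: a listed point, or the origin of a listed thing).
The state is a dict: "t": time; "q": joint angles; "dq": joint speeds; "effort": joint torques, N m; "tool_pos": TCP position; "tool_rot": TCP orientation; "contact_force": force on the tool from outside, world axes, zero at the start; "wrist_torque": the same for the moment, N m; "opening": finger opening in m.
Only numpy, scipy, OpenCV 4.12 (cv2) and the standard library are available. Lean on these libraries where they do the work, as an engineer would, in place of code of your own. Each camera call takes 0.05 s, during which the arm holds its last target.

## Working session

There is one attempt and no reset: what is moved stays moved. The work goes in short steps, Python scripts to look and compute and a shell command to move; the robot and the scene stay as the last step left them, time stands still between calls to the robot, and variables do not carry over. Pictures are saved under pics/ and viewed, and the job is handed in when it is done.

```bash
ls; mkdir -p pics; python3 - <<'E'
from station import ctrl
import cv2
o=ctrl.get_obs()
print({k:o[k] for k in('t','tool_pos','tool_rot','opening','contact_force')})
for n in('scene','top'):
    cv2.imwrite(f'pics/{n}0.png',ctrl.get_image(n)[:,:,::-1]); print(n,ctrl.camera_params(n))
E
```

```text
pics
{'t': 0.0, 'tool_pos': array([ 0.23038176, -0.58031061,  0.23003286]), 'tool_rot': array([ 2.01550818,  0.38747946, -2.01577498]), 'opening': 0.08530469492136876, 'contact_force': array([ 0.51422806,  0.22237815, -0.7645591 ])}
scene {'vertical_fov': 52.994111108948914, 'cx': 262.70923673189935, 'cy': 195.7037696809165, 'D': array([-0.08325957,  0.        ,  0.        ,  0.        ,  0.        ]), 'rvec': array([ 1.73129433,  2.14950505, -0.57797299]), 'tvec': array([ 0.10209175, -0.28758749,  1.21915921])}
top {'vertical_fov': 42.14771232793933, 'cx': 250.06744716277228, 'cy': 198.67154191855502, 'D': array([-0.18315486,  0.        ,  0.        ,  0.        ,  0.        ]), 'rvec': array([ 2.14007059, -2.13331326,  0.1850389 ]), 'tvec': array([-0.02062469,  0.4033535 ,  1.45111295])}
```

View pics/scene0.png

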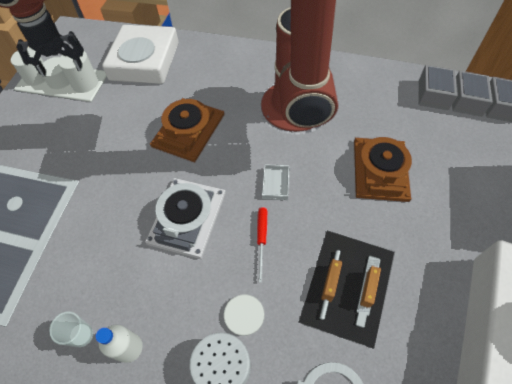

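View pics/top0.png

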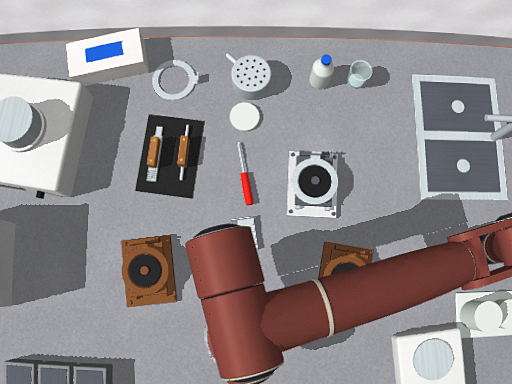

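```bash
cat > h.py <<'E'
import numpy as np,cv2
from station import ctrl
def K(n):
    p=ctrl.camera_params(n);f=192/np.tan(np.radians(p['vertical_fov']/2))
    return np.array([[f,0,p['cx']],[0,f,p['cy']],[0,0,1]]),p
def proj(n,P):
    k,p=K(n);return cv2.projectPoints(np.float64(P).reshape(-1,1,3),p['rvec'],p['tvec'],k,p['D'])[0].reshape(-1,2)
def ray(n,uv):
    k,p=K(n);x=cv2.undistortPoints(np.float64(uv).reshape(-1,1,2),k,p['D']).reshape(-1,2)
    R=cv2.Rodrigues(p['rvec'])[0];d=np.c_[x,np.ones(len(x))]@R
    return -R.T@p['tvec'],d
def atz(n,uv,z):
    c,d=ray(n,uv);return c+d*((z-c[2])/d[:,2])[:,None]
def tri(a,b): # a: scene uv, b: top uv
    c1,d1=ray('scene',a);c2,d2=ray('top',b);d1=d1[0]/np.linalg.norm(d1);d2=d2[0]/np.linalg.norm(d2)
    s=np.linalg.lstsq(np.c_[d1,-d2],c2-c1,rcond=None)[0]
    p,q=c1+s[0]*d1,c2+s[1]*d2;return (p+q)/2,np.linalg.norm(p-q)
E
python3 - <<'E'
from h import *
for n in('scene','top'):
    for th in('file_grip','tab_edge','jig','mat'):
        print(n,th,[(round(r['score'],2),np.round(r['centre'][::-1],1).tolist()) for r in ctrl.tip_of(th,n)][:5])
im=cv2.imread('pics/scene0.png');
cv2.imwrite('pics/c1.png',np.hstack([cv2.resize(im[170:265,135:235],(400,380),interpolation=cv2.INTER_CUBIC),cv2.resize(im[230:345,295:400],(347,380),interpolation=cv2.INTER_CUBIC)]))
im=cv2.imread('pics/top0.png');
cv2.imwrite('pics/c2.png',np.hstack([cv2.resize(im[140:225,275:355],(376,400),interpolation=cv2.INTER_CUBIC),cv2.resize(im[110:200,130:210],(356,400),interpolation=cv2.INTER_CUBIC)]))
E
```

```text
scene file_grip [(0.58, [369.2, 285.8])]
scene tab_edge [(0.96, [169.2, 128.7]), (0.87, [393.5, 177.9]), (0.74, [170.5, 232.5])]
scene jig [(0.85, [378.0, 173.5]), (0.62, [185.8, 218.8]), (0.61, [187.4, 128.0])]
scene mat [(0.63, [348.5, 283.5])]
top file_grip [(0.72, [154.3, 150.9])]
top tab_edge [(0.96, [141.7, 242.3]), (0.94, [352.6, 252.4]), (0.92, [318.2, 156.3])]
top jig [(0.89, [340.5, 278.9]), (0.84, [311.4, 181.6]), (0.65, [147.8, 271.8])]
top mat [(0.91, [167.4, 157.3])]
```

View pics/c1.png

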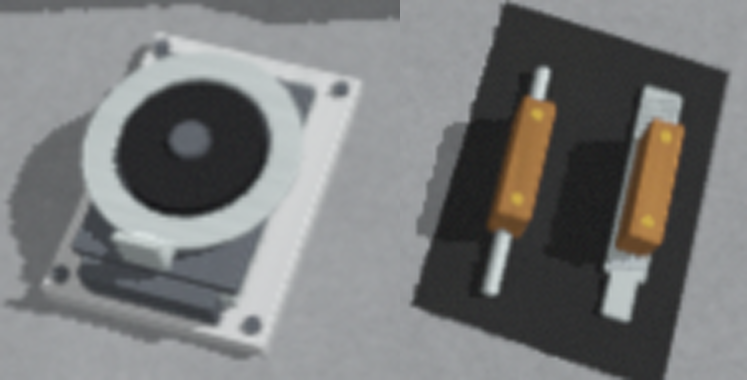

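View pics/c2.png

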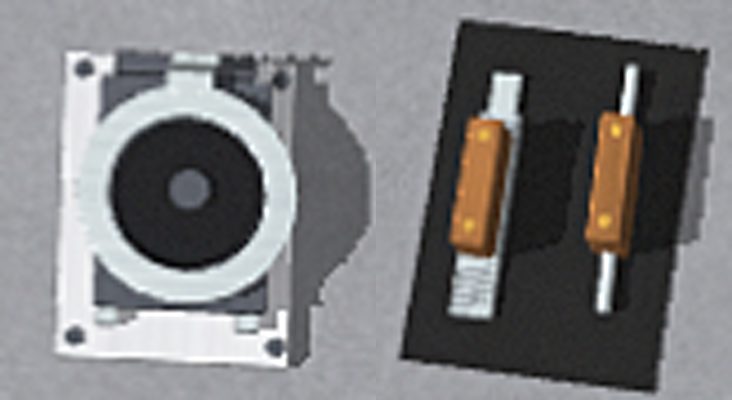

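```bash
cat > fit.py <<'E'
from h import *
from scipy.optimize import minimize
S=8
def T(p,P):
    c,s=np.cos(p[2]),np.sin(p[2]);P=np.array(P,float)
    return np.c_[p[0]+c*P[:,0]-s*P[:,1],p[1]+s*P[:,0]+c*P[:,1],P[:,2]]
def box(x0,x1,y0,y1,z0,z1): return [(x,y,z) for x in(x0,x1) for y in(y0,y1) for z in(z0,z1)]
def render(n,parts,p,win):
    u0,v0,u1,v1=win
    m=np.zeros(((v1-v0)*S,(u1-u0)*S),np.uint8)
    for P in parts:
        q=(proj(n,T(p,P))-[u0,v0]+.5)*S
        cv2.fillConvexPoly(m,np.round(cv2.convexHull(q.astype(np.float32))).astype(np.int32),1)
    return cv2.resize(m.astype(np.float32),(u1-u0,v1-v0),interpolation=cv2.INTER_AREA)
def fit(masks,parts,p0,step=(.006,.006,.05)):
    # masks: {cam:(win,soft mask)}
    f=lambda p:sum(np.abs(render(n,parts,p,w)-m).sum() for n,(w,m) in masks.items())
    best=None
    for s in (1,-.7,.4):
        p=np.array(p0 if best is None else best.x)
        r=minimize(f,p,method='Nelder-Mead',options=dict(initial_simplex=np.vstack([p]+[p+np.eye(3)[i]*step[i]*s for i in range(3)]),xatol=1e-5,fatol=.01))
        if best is None or r.fun<best.fun: best=r
    return best
E
cat > a.py <<'E'
from fit import *
im={n:cv2.imread(f'pics/{n}0.png').astype(float) for n in('scene','top')}
g={'scene':(290,225,405,350),'top':(130,108,212,205)}
# mat dark
from itertools import product
def soft(x,a,b): return np.clip((x-a)/(b-a),0,1)
# mat: lying hull
mm={}
for n,(u0,v0,u1,v1) in g.items():
    v=im[n][v0:v1,u0:u1].max(2); d=(v<70).astype(np.uint8)
    k,l,st,_=cv2.connectedComponentsWithStats(d); b=1+np.argmax(st[1:,4])
    c=cv2.findContours((l==b).astype(np.uint8),0,2)[0]; h=cv2.convexHull(max(c,key=len))
    r=cv2.minAreaRect(h); q=cv2.approxPolyN(h,4) if hasattr(cv2,'approxPolyN') else cv2.boxPoints(r)
    q=q.reshape(-1,2)+[u0,v0]; W=atz(n,q,.003); print(n,'mat corners',q.round(1).tolist(),W[:,:2].round(4).tolist(),W.mean(0).round(4))
    m=np.zeros((v1-v0,u1-u0),np.uint8);cv2.fillConvexPoly(m,h,1);mm[n]=(g[n],m.astype(np.float32))
W=atz('top',[[167.4,157.3]],.003)[0]
r=fit(mm,[box(-.125,.125,-.09,.09,0,.003)],[W[0],W[1],-.13]);print('mat',r.x,r.fun);mat=r.x
for n in mm:
    r=fit({n:mm[n]},[box(-.125,.125,-.09,.09,0,.003)],mat);print(' mat',n,r.x,r.fun)
z=.003
parts=[box(-.08,.06,-.014,.014,z,z+.006),box(.06,.09,-.009,.009,z,z+.006),box(-.045,.045,-.012,.012,z+.006,z+.05)]
wf={'scene':(347,250,390,332),'top':(140,121,168,187)}
fm={}
for n,w in wf.items():
    u0,v0,u1,v1=w; fm[n]=(w,soft(im[n][v0:v1,u0:u1].max(2),60,130).astype(np.float32))
G=atz('top',[[154.3,150.9]],.053)[0]
r=fit(fm,parts,[G[0],G[1],mat[2]]);print('file',r.x,r.fun);f=r.x
for n in fm:
    r=fit({n:fm[n]},parts,f);print(' file',n,r.x,r.fun)
out=[]
for n,w in wf.items():
    big=cv2.resize(im[n].astype(np.uint8)[w[1]-5:w[3]+5,w[0]-5:w[2]+5],None,fx=5,fy=5,interpolation=cv2.INTER_CUBIC)
    for P in parts:
        q=(proj(n,T(f,P))-[w[0]-5,w[1]-5]+.5)*5
        cv2.polylines(big,[cv2.convexHull(q.astype(np.int32))],True,(0,255,0),1)
    out.append(big)
H=max(o.shape[0] for o in out);cv2.imwrite('pics/f1.png',np.hstack([cv2.copyMakeBorder(o,0,H-o.shape[0],0,0,0) for o in out]))
E
python3 a.py
```

```text
scene mat corners [[394, 252], [373, 348], [299, 322], [326, 230]] [[0.4379, 0.3329], [0.6822, 0.3], [0.6589, 0.1259], [0.413, 0.1546]] [0.548  0.2284 0.003 ]
top mat corners [[204, 121], [192, 198], [135, 190], [148, 114]] [[0.6557, 0.1259], [0.4101, 0.1576], [0.4344, 0.3348], [0.6799, 0.305]] [0.545  0.2308 0.003 ]
mat [ 0.54640759  0.22869658 -0.12945911] 289.953125
 mat scene [ 0.5469605   0.22792149 -0.12875847] 117.109375
 mat top [ 0.54545272  0.23109997 -0.12715197] 80.125
file [ 0.54826116  0.27521893 -0.10782282] 852.1334838867188Traceback (most recent call last):
  File "a.py", line 29, in <module>
    r=fit({n:fm[n]},parts,f);print(' file',n,r.x,r.fun)
  File "fit.py", line 21, in fit
    r=minimize(f,p,method='Nelder-Mead',options=dict(initial_simplex=np.vstack([p]+[p+np.eye(3)[i]*step[i]*s for i in range(3)]),xatol=1e-5,fatol=.01))
    res = _minimize_neldermead(fun, x0, args, callback, bounds=bounds,
                               **options)
    fxr = func(xr)
    fx = function(np.copy(x), *(wrapper_args + args))
  File "fit.py", line 17, in <lambda>
    f=lambda p:sum(np.abs(render(n,parts,p,w)-m).sum() for n,(w,m) in masks.items())
               ~~~^^^^^^^^^^^^^^^^^^^^^^^^^^^^^^^^^^^^^^^^^^^^^^^^^^^^^^^^^^^^^^^^^^
  File "fit.py", line 17, in <genexpr>
    f=lambda p:sum(np.abs(render(n,parts,p,w)-m).sum() for n,(w,m) in masks.items())
                          ~~~~~~^^^^^^^^^^^^^
  File "fit.py", line 12, in render
    q=(proj(n,T(p,P))-[u0,v0]+.5)*S
       ~~~~^^^^^^^^^^
  File "h.py", line 7, in proj
    k,p=K(n);return cv2.projectPoints(np.float64(P).reshape(-1,1,3),p['rvec'],p['tvec'],k,p['D'])[0].reshape(-1,2)
        ~^^^
  File "h.py", line 4, in K
    p=ctrl.camera_params(n);f=192/np.tan(np.radians(p['vertical_fov']/2))
ValueError: time passes only in moves, steps and waits
```

```bash
python3 - <<'E'
s=open('h.py').read()
s=s.replace("def K(n):\n    p=ctrl.camera_params(n)","""import os,pickle
if os.path.exists('cam.pkl'): CP=pickle.load(open('cam.pkl','rb'))
else:
    CP={n:ctrl.camera_params(n) for n in('scene','top')};pickle.dump(CP,open('cam.pkl','wb'))
def K(n):
    p=CP[n]""")
open('h.py','w').write(s)
a=open('a.py').read()
a=a.replace("fm[n]=(w,soft(im[n][v0:v1,u0:u1].max(2),60,130).astype(np.float32))",
"""M=np.zeros((384,512),np.uint8);G0=g[n];M[G0[1]:G0[3],G0[0]:G0[2]]=mm[n][1]
    M=cv2.erode(M,np.ones((3,3))) if n=='top' else M
    fm[n]=(w,(soft(im[n].max(2),60,130)*M)[v0:v1,u0:u1].astype(np.float32))""")
open('a.py','w').write(a)
E
python3 a.py
```

```text
scene mat corners [[394, 252], [373, 348], [299, 322], [326, 230]] [[0.4379, 0.3329], [0.6822, 0.3], [0.6589, 0.1259], [0.413, 0.1546]] [0.548  0.2284 0.003 ]
top mat corners [[204, 121], [192, 198], [135, 190], [148, 114]] [[0.6557, 0.1259], [0.4101, 0.1576], [0.4344, 0.3348], [0.6799, 0.305]] [0.545  0.2308 0.003 ]
mat [ 0.54640759  0.22869658 -0.12945911] 289.953125
 mat scene [ 0.5469605   0.22792149 -0.12875847] 117.109375
 mat top [ 0.54545272  0.23109997 -0.12715197] 80.125
file [ 0.54826116  0.27521893 -0.10782282] 332.80487060546875
 file scene [ 0.54945042  0.27428118 -0.10870678] 163.03482055664062
 file top [ 0.54788807  0.27730082 -0.10766961] 113.17366027832031
```

View pics/f1.png

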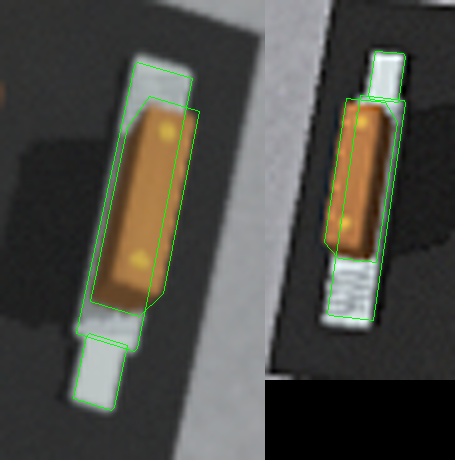

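```bash
python3 - <<'E'
import cv2
im=cv2.imread('pics/scene0.png');cv2.imwrite('pics/j1.png',cv2.resize(im[172:262,140:232],(736,720)[:2],interpolation=cv2.INTER_LANCZOS4)[:600] if 0 else cv2.resize(im[176:260,142:230],(616,588),interpolation=cv2.INTER_CUBIC))
im=cv2.imread('pics/top0.png');cv2.imwrite('pics/j2.png',cv2.resize(im[144:222,280:350],(560,624),interpolation=cv2.INTER_CUBIC)[:600])
E
```

```text
(no output)
```

View pics/j1.png

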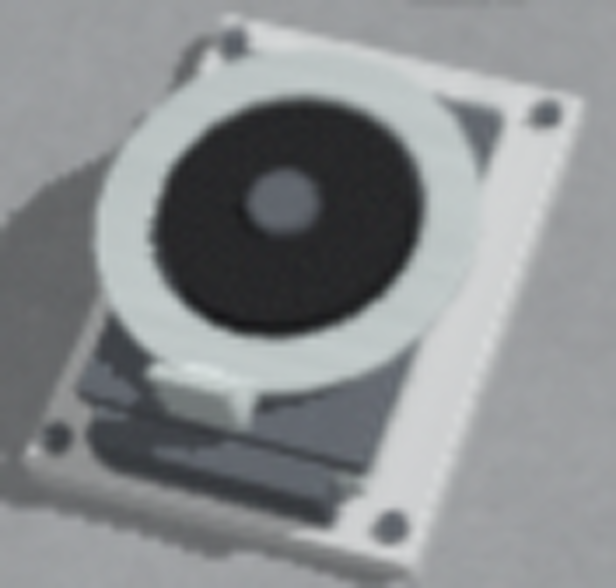

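View pics/j2.png

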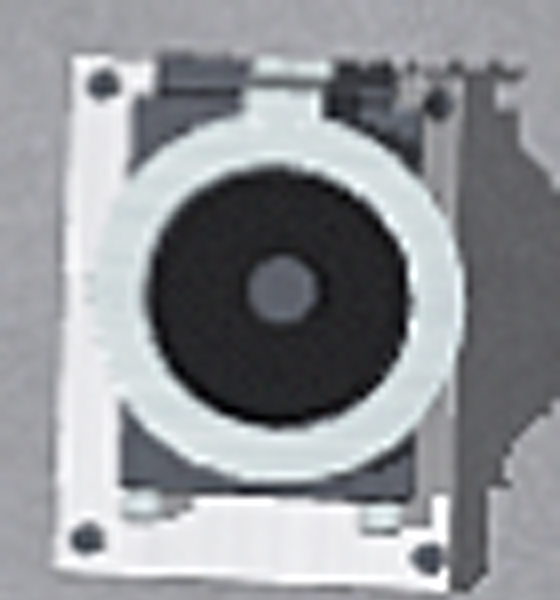

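```bash
cat > b.py <<'E'
from fit import *
from scipy.optimize import least_squares
sc=np.array([(225,15),(583,98),(413,560),(28,460)])/7+[142,176]-.5
tp=np.array([(72,58),(447,592),(55,568)])/8+[280,144]-.5
# scene corners in world order
print(atz('scene',sc,.018).round(3).tolist());print(atz('top',tp,.018).round(3).tolist())
C=lambda a,b:(a*.1,b*.075,.018)
obs=[('scene',sc,[C(-1,-1),C(-1,1),C(1,1),C(1,-1)]),('top',tp,[C(1,1),C(-1,-1),C(-1,1)])]
f=lambda p,o=obs:np.concatenate([(proj(n,T(p,P))-q).ravel() for n,q,P in o])
r=least_squares(f,[.5,-.1,-.05]);print('jig',r.x,f(r.x).round(1))
for o in obs: x=least_squares(lambda p:f(p,[o]),r.x).x;print(x)
p=r.x
print('tab',T(p,[(.08,0,.092)]))
ts=np.array([(201,372)])/7+[142,176]-.5; tt=np.array([(292,69)])/8+[280,144]-.5
print('tab scene',atz('scene',ts,.092),'top',atz('top',tt,.092),tri(ts,tt), atz('scene',[[170.5,232.5]],.092),atz('top',[[318.2,156.3]],.092))
out=[]
th=np.linspace(0,2*np.pi,60)
tab=lambda x0,x1:[(x0,-.014,.092),(x0,.014,.092),(x1,.014,.092),(x1,-.014,.092)]
for n,(u0,v0,u1,v1),s in(('scene',(142,176,230,260),5),('top',(280,144,350,222),5)):
    big=cv2.resize(cv2.imread(f'pics/{n}0.png')[v0:v1,u0:u1],None,fx=s,fy=s,interpolation=cv2.INTER_CUBIC)
    for P in([C(-1,-1),C(-1,1),C(1,1),C(1,-1)],[(.07*np.cos(t),.07*np.sin(t),.066) for t in th],tab(.0775,.0825)):
        cv2.polylines(big,[np.round((proj(n,T(p,P))-[u0,v0]+.5)*s).astype(np.int32)],True,(0,0,255),1)
    out.append(big)
H=max(o.shape[0] for o in out);cv2.imwrite('pics/j3.png',np.hstack([cv2.copyMakeBorder(o,0,H-o.shape[0],0,0,0) for o in out]))
E
python3 b.py
```

```text
[[0.352, -0.28, 0.018], [0.359, -0.131, 0.018], [0.555, -0.14, 0.018], [0.549, -0.289, 0.018]]
[[0.556, -0.137, 0.018], [0.349, -0.277, 0.018], [0.358, -0.129, 0.018]]
jig [ 0.45342501 -0.20907963 -0.04720007] [ 0.5 -0.4  0.7 -0.4  0.4  0.8 -0.2  0.3  0.6 -0.3  0.8 -0.2  0.3  0.4]
[ 0.45329225 -0.21015305 -0.04341398]
[ 0.45331743 -0.20739914 -0.0491609 ]
tab [[ 0.53333591 -0.21285423  0.092     ]]
tab scene [[ 0.53119265 -0.21125475  0.092     ]] top [[ 0.53236221 -0.21149353  0.092     ]] (array([ 0.5318546 , -0.21100159,  0.09350016]), np.float64(0.0005818882962920324)) [[ 0.5405378  -0.20731596  0.092     ]] [[ 0.51981662 -0.21766741  0.092     ]]
```

View pics/j3.png

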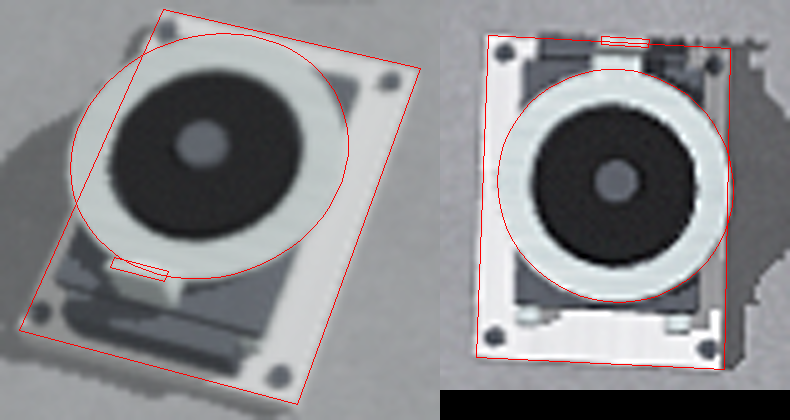

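```bash
cat > d.py <<'E'
import sys,numpy as np
from scipy.spatial.transform import Rotation as R
from station import ctrl
# usage: d.py x y z yaw  (tool y axis along the file's +-y at that yaw, pointing down)
o=ctrl.get_obs();Rt=R.from_rotvec(o['tool_rot']);M=Rt.as_matrix()
x,y,z,yaw=map(float,sys.argv[1:5])
zx=np.array([0,0,-1.]);best=None
for s in(1,-1):
    yy=s*np.array([-np.sin(yaw),np.cos(yaw),0]);G=R.from_matrix(np.c_[zx,yy,np.cross(zx,yy)])
    d=(Rt.inv()*G).as_rotvec(degrees=True)
    if best is None or np.linalg.norm(d)<np.linalg.norm(best[0]):best=(d,G)
D=np.array([x,y,z])-o['tool_pos']
print('t',round(o['t'],3),'pos',o['tool_pos'].round(4),'open',round(o['opening'],4),'F',o['contact_force'].round(1),'q',o['q'].round(2))
print('tool axes in world (cols)\n',M.round(3))
print('shift in tool now mm',(M.T@D*1e3).round(1),'shift in goal frame mm',(best[1].as_matrix().T@D*1e3).round(1),'turn deg',best[0].round(2))
E
python3 d.py .5483 .2755 .15 -.108
```

```text
t 0.5 pos [ 0.2305 -0.5809  0.2313] open 0.0855 F [0.2 0.1 0.5] q [-1.31  0.05  1.61  0.    1.48 -0.12]
tool axes in world (cols)
 [[ 0.     0.369 -0.929]
 [ 0.    -0.929 -0.369]
 [-1.    -0.    -0.   ]]
shift in tool now mm [  81.3 -678.8 -611.2] shift in goal frame mm [  81.3 -885.7 -223.6] turn deg [27.83 -0.    0.  ]
```

```bash
python3 -m handwheel '[[0.085,[0,0,0],[6.95,0,0]],[0.085,[0,0,0],[6.95,0,0]],[0.085,[0,0,0],[6.95,0,0]],[0.085,[0,0,0],[6.95,0,0]],[0.085,[0,-0.035,-0.0088],[0,0,0]],[0.085,[0,-0.035,-0.0088],[0,0,0]],[0.085,[0,-0.035,-0.0088],[0,0,0]],[0.085,[0,-0.035,-0.0088],[0,0,0]],[0.085,[0,-0.035,-0.0088],[0,0,0]],[0.085,[0,-0.035,-0.0088],[0,0,0]]]' 80; python3 d.py .5483 .2755 .15 -.108
python3 -m handwheel '[[0.085,[0,-0.035,-0.0088],[0,0,0]],[0.085,[0,-0.035,-0.0088],[0,0,0]],[0.085,[0,-0.035,-0.0088],[0,0,0]],[0.085,[0,-0.035,-0.0088],[0,0,0]],[0.085,[0,-0.035,-0.0088],[0,0,0]],[0.085,[0,-0.035,-0.0088],[0,0,0]],[0.085,[0,-0.035,-0.0088],[0,0,0]],[0.085,[0,-0.035,-0.0088],[0,0,0]],[0.085,[0,-0.035,-0.0088],[0,0,0]],[0.085,[0,-0.035,-0.0088],[0,0,0]]]'; python3 d.py .5483 .2755 .15 -.108
```

```text
t: 1.33
tool_pos: [0.3058, -0.3762, 0.2313]
tool_rot: [-2.166, 0.117, 2.166]
contact_force: [-0.1, -0.4, 1.1]
opening: 0.0847
t 1.333 pos [ 0.3058 -0.3762  0.2313] open 0.0847 F [-0.1 -0.4  1.1] q [-1.04 -0.29  1.93  0.    1.51  0.64]
tool axes in world (cols)
 [[ 0.    -0.108 -0.994]
 [-0.    -0.994  0.108]
 [-1.     0.    -0.   ]]
shift in tool now mm [  81.3 -674.1 -170.8] shift in goal frame mm [  81.3 -674.1 -170.8] turn deg [ 0.   -0.02 -0.01]
t: 2.17
tool_pos: [0.4309, -0.0374, 0.2317]
tool_rot: [-2.168, 0.117, 2.165]
contact_force: [-0.1, 0.2, 0.5]
opening: 0.0851
t 2.167 pos [ 0.4309 -0.0374  0.2317] open 0.0851 F [-0.1  0.2  0.5] q [-0.26 -0.44  2.04 -0.    1.54  1.42]
tool axes in world (cols)
 [[ 0.001 -0.107 -0.994]
 [-0.    -0.994  0.107]
 [-1.     0.    -0.001]]
shift in tool now mm [  81.8 -323.7  -83.1] shift in goal frame mm [  81.7 -323.8  -83. ] turn deg [ 0.04 -0.08 -0.02]
```

```bash
python3 -m handwheel '[[0.085,[0,-0.036,-0.0092],[0,0,0]],[0.085,[0,-0.036,-0.0092],[0,0,0]],[0.085,[0,-0.036,-0.0092],[0,0,0]],[0.085,[0,-0.036,-0.0092],[0,0,0]],[0.085,[0,-0.036,-0.0092],[0,0,0]],[0.085,[0.02,-0.036,-0.0092],[0,0,0]],[0.085,[0.02,-0.036,-0.0092],[0,0,0]],[0.085,[0.02,-0.036,-0.0092],[0,0,0]],[0.085,[0.02,-0.036,-0.0092],[0,0,0]],[0.085,[0,0,0],[0,0,0]]]'; python3 d.py .5483 .2755 .02 -.108
python3 - <<'E'
from h import *
cv2.imwrite('pics/s1.png',ctrl.get_image('scene')[:,:,::-1])
E
```

```text
t: 3.0
tool_pos: [0.5451, 0.2761, 0.1455]
tool_rot: [-2.16, 0.114, 2.179]
contact_force: [-1.5, -1.7, -1.3]
opening: 0.0854
t 3.0 pos [0.5451 0.2761 0.1455] open 0.0854 F [-1.5 -1.7 -1.3] q [0.35 0.09 1.72 0.   1.34 2.02]
tool axes in world (cols)
 [[-0.009 -0.103 -0.995]
 [-0.001 -0.995  0.103]
 [-1.     0.002  0.009]]
shift in tool now mm [125.5   0.   -4.4] shift in goal frame mm [125.5   0.3  -3.3] turn deg [ 0.28  0.5  -0.12]
```

View pics/s1.png

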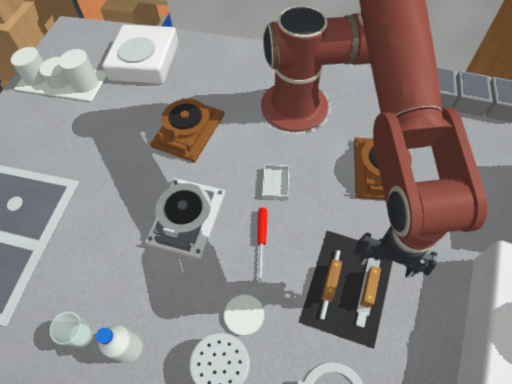

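```bash
python3 -m handwheel '[[0.085,[0.025,0,-0.0015],[0.2,0.2,0]],[0.085,[0.025,0,-0.0015],[0,0,0]],[0.085,[0.025,0,0],[0,0,0]],[0.085,[0.02,0,0],[0,0,0]],[0.085,[0.015,0,0],[0,0,0]],[0.085,[0.01,0,0],[0,0,0]],[0.085,[0,0,0],[0,0,0]],[0.085,[0,0,0],[0,0,0]]]'; python3 d.py .5483 .2755 .019 -.108
```

```text
t: 3.72
tool_pos: [0.5507, 0.2715, 0.0332]
tool_rot: [-2.169, 0.121, 2.159]
contact_force: [0.2, 0.8, 0.9]
opening: 0.0851
t 3.717 pos [0.5507 0.2715 0.0332] open 0.0851 F [0.2 0.8 0.9] q [ 0.34  0.22  1.78 -0.    1.14  2.02]
tool axes in world (cols)
 [[ 0.004 -0.111 -0.994]
 [-0.    -0.994  0.111]
 [-1.    -0.    -0.004]]
shift in tool now mm [14.2 -3.7  2.9] shift in goal frame mm [14.2 -3.7  2.8] turn deg [-0.2  -0.24  0.01]
```

```bash
python3 -m handwheel '[[0.085,[0.007,-0.0035,0.0025],[0,0,0]],[0.085,[0.007,0,0],[0,0,0]],[0.085,[0,0,0],[0,0,0]],[0.085,[0,0,0],[0,0,0]]]'; python3 d.py .5483 .2755 .019 -.108
python3 - <<'E'
from h import *
o=ctrl.get_obs();print(proj('scene',[.5483,.2755,.053]),proj('scene',o['tool_pos']))
im=np.ascontiguousarray(ctrl.get_image('scene')[:,:,::-1]);cv2.imwrite('pics/s2.png',cv2.resize(im[220:340,300:450],(750,600),interpolation=cv2.INTER_CUBIC))
E
```

```text
t: 4.05
tool_pos: [0.5479, 0.2757, 0.0181]
tool_rot: [-2.168, 0.12, 2.162]
contact_force: [0.7, -0.9, -0.4]
opening: 0.0849
t 4.05 pos [0.5479 0.2757 0.0181] open 0.0849 F [ 0.7 -0.9 -0.4] q [ 0.35  0.24  1.78 -0.    1.11  2.03]
tool axes in world (cols)
 [[ 0.003 -0.11  -0.994]
 [-0.001 -0.994  0.11 ]
 [-1.     0.    -0.003]]
shift in tool now mm [-0.9  0.1 -0.4] shift in goal frame mm [-0.9  0.1 -0.4] turn deg [-0.15 -0.17 -0.02]
[[372.89421433 283.08308321]] [[369.36277747 287.33800329]]
```

View pics/s2.png

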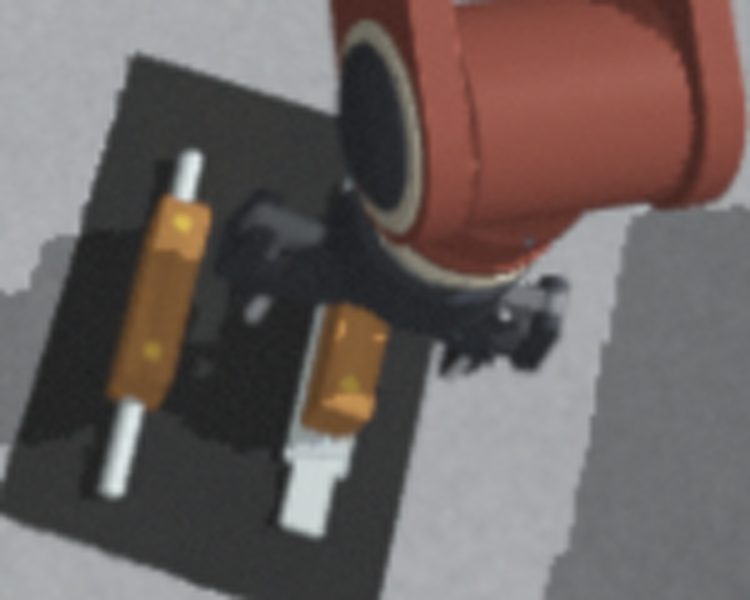

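The jaws straddle the flat file's grip (its centre in the crop is near (350,350)). The round file at left is clear, so I close the jaws.

```bash
python3 -m handwheel '[[0.015,[0,0,0],[0,0,0]],[0.015,[0,0,0],[0,0,0]],[0.015,[0,0,0],[0,0,0]],[0.015,[0,0,0],[0,0,0]],[0.015,[0,0,0],[0,0,0]],[0.015,[0,0,0],[0,0,0]],[0.015,[0,0,0],[0,0,0]],[0.015,[0,0,0],[0,0,0]]]' 80; python3 d.py .5483 .2755 .019 -.108
```

```text
t: 4.77
tool_pos: [0.5485, 0.2758, 0.0187]
tool_rot: [-2.169, 0.12, 2.16]
contact_force: [-0.1, -0.6, 2.4]
opening: 0.023
t 4.767 pos [0.5485 0.2758 0.0187] open 0.023 F [-0.1 -0.6  2.4] q [ 0.35  0.24  1.78 -0.    1.11  2.03]
tool axes in world (cols)
 [[ 0.004 -0.111 -0.994]
 [-0.    -0.994  0.111]
 [-1.    -0.    -0.004]]
shift in tool now mm [-0.3  0.3  0.2] shift in goal frame mm [-0.3  0.3  0.2] turn deg [-0.17 -0.24  0.02]
```

```bash
python3 -m handwheel '[[0.015,[-0.01,0,0],[0,0,0]],[0.015,[-0.02,0,0],[0,0,0]],[0.015,[-0.03,0,0],[0,0,0]],[0.015,[-0.03,0,0],[0,0,0]],[0.015,[-0.03,0,0],[0,0,0]],[0.015,[-0.025,0,0],[0,0,0]],[0.015,[0,0,0],[0,0,0]],[0.015,[0,0,0],[0,0,0]]]'; python3 d.py .489 -.210 .150 -.046
python3 - <<'E'
from h import *
im=np.ascontiguousarray(ctrl.get_image('scene')[:,:,::-1]);cv2.imwrite('pics/s3.png',im)
E
```

```text
t: 5.43
tool_pos: [0.5484, 0.276, 0.165]
tool_rot: [-2.171, 0.119, 2.157]
contact_force: [0.2, -0.3, -3.8]
opening: 0.0234
t 5.433 pos [0.5484 0.276  0.165 ] open 0.0234 F [ 0.2 -0.3 -3.8] q [ 0.35  0.07  1.71 -0.    1.36  2.03]
tool axes in world (cols)
 [[ 0.006 -0.111 -0.994]
 [ 0.001 -0.994  0.111]
 [-1.    -0.001 -0.006]]
shift in tool now mm [ 14.3 489.6   5.4] shift in goal frame mm [ 15.  488.2  37. ] turn deg [-3.72 -0.37  0.07]
```

View pics/s3.png

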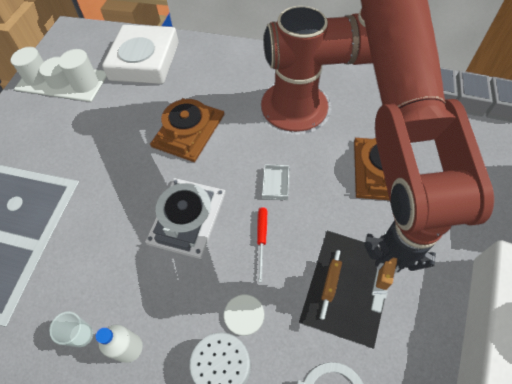

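```bash
python3 -m handwheel '[[0.015,[0,0,0],[-3.7,-0.3,0]],[0.015,[0,0.02,0.0015],[0,0,0]],[0.015,[0,0.035,0.0027],[0,0,0]],[0.015,[0,0.035,0.0027],[0,0,0]],[0.015,[0,0.035,0.0027],[0,0,0]],[0.015,[0,0.035,0.0027],[0,0,0]],[0.015,[0,0.035,0.0027],[0,0,0]],[0.015,[0,0.035,0.0027],[0,0,0]],[0.015,[0,0.035,0.0027],[0,0,0]],[0.015,[0,0.035,0.0027],[0,0,0]]]'; python3 -m handwheel '[[0.015,[0,0.035,0.0027],[0,0,0]],[0.015,[0,0.035,0.0027],[0,0,0]],[0.015,[0,0.035,0.0027],[0,0,0]],[0.015,[0,0.035,0.0027],[0,0,0]],[0.015,[0,0.035,0.0027],[0,0,0]],[0.015,[0,0.012,0],[0,0,0]],[0.015,[0,0,0],[0,0,0]],[0.015,[0,0,0],[0,0,0]],[0.015,[0,0,0],[0,0,0]]]'; python3 d.py .489 -.210 .150 -.046
python3 - <<'E'
from h import *
for n in('scene','top'):cv2.imwrite(f'pics/{n}4.png',ctrl.get_image(n)[:,:,::-1])
E
```

```text
t: 6.32
tool_pos: [0.5082, -0.0241, 0.1599]
tool_rot: [-2.189, 0.05, 2.206]
contact_force: [0.6, -0.2, -2.7]
opening: 0.0226
t: 7.07
tool_pos: [0.4879, -0.2076, 0.1616]
tool_rot: [-2.192, 0.048, 2.202]
contact_force: [-0.0, 0.1, -2.8]
opening: 0.0233
t 7.067 pos [ 0.4879 -0.2076  0.1616] open 0.0233 F [-0.   0.1 -2.8] q [-0.54 -0.12  1.9  -0.    1.37  1.07]
tool axes in world (cols)
 [[-0.004 -0.046 -0.999]
 [ 0.002 -0.999  0.046]
 [-1.    -0.002  0.004]]
shift in tool now mm [11.6  2.4 -1.3] shift in goal frame mm [11.6  2.3 -1.2] turn deg [0.02 0.25 0.12]
```

View pics/scene4.png

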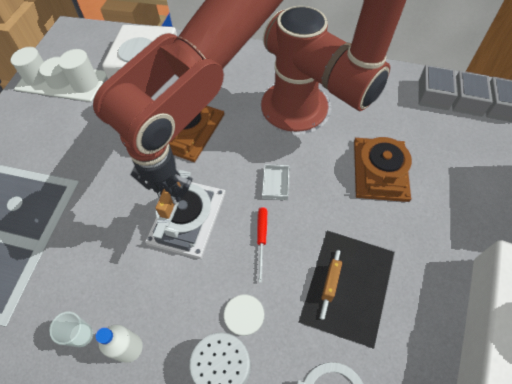

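View pics/top4.png

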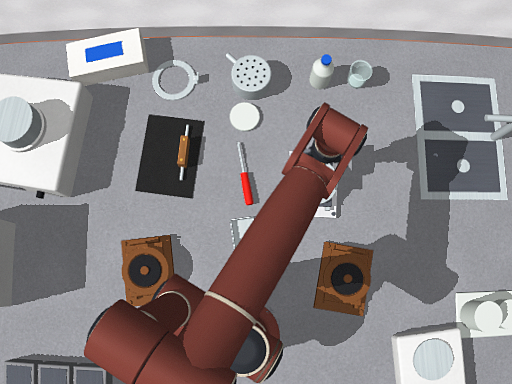

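```bash
python3 - <<'E'
from fit import *
o=ctrl.get_obs();t=o['tool_pos'];z=t[2]-.0157
parts=[box(-.08,.06,-.014,.014,z,z+.006),box(.06,.09,-.009,.009,z,z+.006),box(-.045,.045,-.012,.012,z+.006,z+.05)]
u0,v0,u1,v1=120,165,230,260;s=6
big=cv2.resize(cv2.imread('pics/scene4.png')[v0:v1,u0:u1],None,fx=s,fy=s,interpolation=cv2.INTER_CUBIC)
for P in parts:
    cv2.polylines(big,[cv2.convexHull(((proj('scene',T([t[0],t[1],-.046],P))-[u0,v0]+.5)*s).astype(np.int32))],True,(0,255,0),1)
cv2.imwrite('pics/s5.png',big)
E
```

```text
(no output)
```

View pics/s5.png

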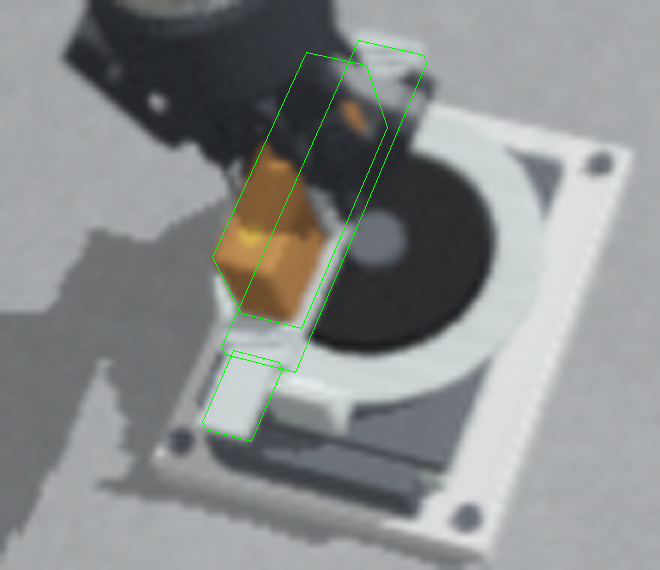

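```bash
python3 -m handwheel '[[0.015,[0.012,0.0024,-0.0012],[0,0.2,0]],[0.015,[0.015,0,0],[0,0,0]],[0.015,[0.015,0,0],[0,0,0]],[0.015,[0.005,0,0],[0,0,0]],[0.015,[0,0,0],[0,0,0]]]';  python3 d.py .489 -.210 .1047 -.046;for i in 1 2 3; do python3 -m handwheel '[[0.015,[0,0,0],[0,0,0]]]'|sed -n 2,4p; done; python3 d.py .489 -.210 .1047 -.046|tail -1
```

```text
t: 7.58
tool_pos: [0.4887, -0.2098, 0.1144]
tool_rot: [-2.196, 0.047, 2.2]
contact_force: [-0.2, 0.2, -2.6]
opening: 0.023
t 7.583 pos [ 0.4887 -0.2098  0.1144] open 0.023 F [-0.2  0.2 -2.6] q [-0.55 -0.07  1.93  0.    1.28  1.07]
tool axes in world (cols)
 [[-0.002 -0.045 -0.999]
 [ 0.002 -0.999  0.045]
 [-1.    -0.002  0.002]]
shift in tool now mm [ 9.7  0.2 -0.3] shift in goal frame mm [ 9.7  0.2 -0.3] turn deg [0.07 0.1  0.11]
tool_pos: [0.4899, -0.2108, 0.1165]
tool_rot: [-2.2, 0.05, 2.197]
contact_force: [0.2, -0.4, -1.0]
tool_pos: [0.4905, -0.2115, 0.1176]
tool_rot: [-2.202, 0.051, 2.195]
contact_force: [-1.2, 0.3, -2.4]
tool_pos: [0.4905, -0.2118, 0.1177]
tool_rot: [-2.203, 0.052, 2.195]
contact_force: [-0.8, 0.4, -2.5]
shift in tool now mm [13.  -1.7  1.7] shift in goal frame mm [13.  -1.7  1.6] turn deg [-0.   -0.21 -0.06]
```

```bash
python3 -m handwheel '[[0.015,[0.004,-0.0015,0.0015],[0,-0.2,0]],[0.015,[0.004,0,0],[0,0,0]],[0.015,[0,0,0],[0,0,0]],[0.015,[0,0,0],[0,0,0]],[0.015,[0,0,0],[0,0,0]]]'; python3 -m handwheel '[[0.015,[0.0015,0,0],[0,0,0]],[0.015,[0.0015,0,0],[0,0,0]],[0.015,[0,0,0],[0,0,0]],[0.015,[0,0,0],[0,0,0]]]';for i in 1 2 3; do python3 -m handwheel '[[0.015,[0,0,0],[0,0,0]]]'|sed -n 2,4p; done; python3 d.py .489 -.210 .1047 -.046|tail -1
```

```text
t: 8.25
tool_pos: [0.4882, -0.2099, 0.1083]
tool_rot: [-2.196, 0.051, 2.2]
contact_force: [0.4, 0.1, -1.1]
opening: 0.0233
t: 8.58
tool_pos: [0.4885, -0.2101, 0.1057]
tool_rot: [-2.197, 0.051, 2.2]
contact_force: [-0.6, 1.2, 0.8]
opening: 0.0229
tool_pos: [0.4885, -0.2101, 0.1057]
tool_rot: [-2.197, 0.051, 2.2]
contact_force: [-1.0, -0.2, -0.4]
tool_pos: [0.4885, -0.2101, 0.1057]
tool_rot: [-2.197, 0.051, 2.2]
contact_force: [-1.2, -0.6, -0.5]
tool_pos: [0.4885, -0.2101, 0.1057]
tool_rot: [-2.197, 0.051, 2.2]
contact_force: [-0.6, -0.5, -0.2]
shift in tool now mm [ 1.  -0.1 -0.5] shift in goal frame mm [ 1.  -0.1 -0.5] turn deg [-0.02  0.07 -0.02]
```

```bash
python3 -m handwheel '[[0.015,[0.001,0,0],[0,0.05,0]],[0.015,[0,0,0],[0,0,0]],[0.015,[0,0,0],[0,0,0]],[0.015,[0,0,-0.002],[0,0,0]],[0.015,[0,0,-0.004],[0,0,0]],[0.015,[0,0,-0.005],[0,0,0]],[0.015,[0,0,-0.005],[0,0,0]],[0.015,[0,0,-0.005],[0,0,0]]]'; python3 -m handwheel '[[0.015,[0,0,-0.005],[0,0,0]],[0.015,[0,0,-0.005],[0,0,0]],[0.015,[0,0,-0.005],[0,0,0]],[0.015,[0,0,-0.005],[0,0,0]]]'
```

```text
t: 9.5
tool_pos: [0.5098, -0.2109, 0.1043]
tool_rot: [-2.197, 0.051, 2.199]
contact_force: [-2.4, 0.0, 0.6]
opening: 0.0227
t: 9.83
tool_pos: [0.5297, -0.2118, 0.1043]
tool_rot: [-2.197, 0.051, 2.199]
contact_force: [-2.8, 0.3, 1.1]
opening: 0.0231
```

```bash
python3 d.py .575 -.214 .1047 -.046
```

```text
t 9.833 pos [ 0.5297 -0.2118  0.1043] open 0.0231 F [-2.8  0.3  1.1] q [-0.51  0.04  1.85 -0.    1.26  1.11]
tool axes in world (cols)
 [[-0.001 -0.046 -0.999]
 [ 0.    -0.999  0.046]
 [-1.    -0.     0.001]]
shift in tool now mm [ -0.5   0.1 -45.3] shift in goal frame mm [ -0.4   0.1 -45.3] turn deg [-0.01  0.07  0.  ]
```

```bash
python3 -m handwheel '[[0.015,[-0.0002,0,-0.005],[0,0,0]],[0.015,[-0.0002,0,-0.005],[0,0,0]],[0.015,[0,0,-0.005],[0,0,0]],[0.015,[0,0,-0.005],[0,0,0]],[0.015,[0,0,-0.005],[0,0,0]]]'; python3 -m handwheel '[[0.015,[0,0,-0.005],[0,0,0]],[0.015,[0,0,-0.005],[0,0,0]],[0.015,[0,0,-0.005],[0,0,0]],[0.015,[0,0,-0.005],[0,0,0]],[0.015,[-0.005,0,-0.003],[0,0,0]],[0.015,[-0.015,0,-0.002],[0,0,0]],[0.015,[-0.02,0,0],[0,0,0]],[0.015,[0,0,0],[0,0,0]],[0.015,[0,0,0],[0,0,0]],[0.015,[0,0,0],[0,0,0]]]';python3 d.py .489 -.210 .1177 -.046
```

```text
t: 10.25
tool_pos: [0.5547, -0.213, 0.1046]
tool_rot: [-2.197, 0.051, 2.199]
contact_force: [-1.5, 0.1, 0.9]
opening: 0.023
t: 11.08
tool_pos: [0.579, -0.2139, 0.1438]
tool_rot: [-2.196, 0.05, 2.199]
contact_force: [0.1, 0.1, -3.2]
opening: 0.0231
t 11.083 pos [ 0.579  -0.2139  0.1438] open 0.0231 F [ 0.1  0.1 -3.2] q [-0.47  0.1   1.71 -0.    1.33  1.14]
tool axes in world (cols)
 [[-0.001 -0.046 -0.999]
 [ 0.001 -0.999  0.046]
 [-1.    -0.001  0.002]]
shift in tool now mm [26.2  0.3 90. ] shift in goal frame mm [26.1  0.2 90. ] turn deg [-0.02  0.09  0.03]
```

```bash
python3 -m handwheel '[[0.015,[0,0,0.01],[0,0,0]],[0.015,[0,0,0.02],[0,0,0]],[0.015,[0,0,0.02],[0,0,0]],[0.015,[0,0,0.02],[0,0,0]],[0.015,[0,0,0.015],[0,0.05,0]],[0.015,[0,0,0.005],[0,0,0]],[0.015,[0,0,0],[0,0,0]],[0.015,[0,0,0],[0,0,0]],[0.015,[0,0,0],[0,0,0]]]'; python3 d.py .489 -.210 .1177 -.046; python3 - <<'E'
from fit import *
o=ctrl.get_obs();t=o['tool_pos'];z=t[2]-.0157
parts=[box(-.08,.06,-.014,.014,z,z+.006),box(.06,.09,-.009,.009,z,z+.006),box(-.045,.045,-.012,.012,z+.006,z+.05)]
u0,v0,u1,v1=120,165,230,260;s=6
big=cv2.resize(ctrl.get_image('scene')[v0:v1,u0:u1,::-1],None,fx=s,fy=s,interpolation=cv2.INTER_CUBIC)
for P in parts:
    cv2.polylines(big,[cv2.convexHull(((proj('scene',T([t[0],t[1],-.046],P))-[u0,v0]+.5)*s).astype(np.int32))],True,(0,255,0),1)
cv2.imwrite('pics/s6.png',big)
E
```

```text
t: 11.83
tool_pos: [0.4897, -0.21, 0.1447]
tool_rot: [-2.198, 0.051, 2.198]
contact_force: [0.4, -0.0, -2.3]
opening: 0.0231
t 11.833 pos [ 0.4897 -0.21    0.1447] open 0.0231 F [ 0.4 -0.  -2.3] q [-0.54 -0.1   1.91  0.    1.33  1.07]
tool axes in world (cols)
 [[ 0.    -0.046 -0.999]
 [ 0.    -0.999  0.046]
 [-1.    -0.    -0.   ]]
shift in tool now mm [27.   0.   0.8] shift in goal frame mm [27.   0.   0.7] turn deg [-0.01 -0.02  0.  ]
```

View pics/s6.png

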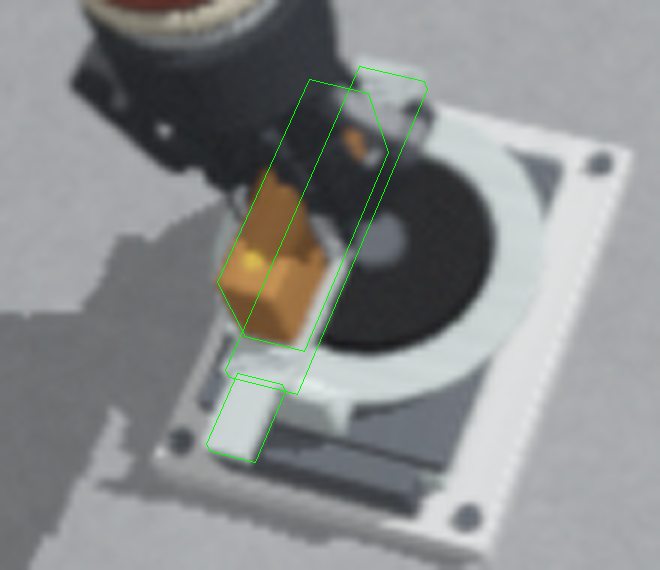

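The file has not shifted in the hand: its nose is at (245,420) in the crop and on the model. The ring is still in place. I go down for the second stroke.

```bash
python3 -m handwheel '[[0.015,[0.01,0,0.0007],[0,0,0]],[0.015,[0.01,0,0],[0,0,0]],[0.015,[0.008,0,0],[0,0,0]],[0.015,[0.004,0,0],[0,0,0]],[0.015,[0,0,0],[0,0,0]],[0.015,[0,0,0],[0,0,0]],[0.015,[0,0,0],[0,0,0]]]'; python3 d.py .489 -.210 .1047 -.046
```

```text
t: 12.47
tool_pos: [0.4889, -0.2101, 0.113]
tool_rot: [-2.199, 0.051, 2.198]
contact_force: [-0.9, -0.4, -2.5]
opening: 0.0232
t 12.467 pos [ 0.4889 -0.2101  0.113 ] open 0.0232 F [-0.9 -0.4 -2.5] q [-0.55 -0.07  1.94 -0.    1.27  1.07]
tool axes in world (cols)
 [[ 0.    -0.046 -0.999]
 [-0.    -0.999  0.046]
 [-1.     0.    -0.   ]]
shift in tool now mm [ 8.3 -0.1 -0.1] shift in goal frame mm [ 8.3 -0.1 -0.1] turn deg [-0.02 -0.02 -0.02]
```

```bash
python3 -m handwheel '[[0.015,[0.003,0,0],[0,0,0]],[0.015,[0.003,0,0],[0,0,0]],[0.015,[0.0015,0,0],[0,0,0]],[0.015,[0.0007,0,0],[0,0,0]],[0.015,[0,0,0],[0,0,0]],[0.015,[0,0,0],[0,0,0]],[0.015,[0,0,0],[0,0,0]],[0.015,[0,0,0],[0,0,0]]]'; python3 d.py .489 -.210 .1047 -.046
```

```text
t: 13.13
tool_pos: [0.4889, -0.2103, 0.1051]
tool_rot: [-2.199, 0.052, 2.197]
contact_force: [-0.3, -0.5, 0.3]
opening: 0.0228
t 13.133 pos [ 0.4889 -0.2103  0.1051] open 0.0228 F [-0.3 -0.5  0.3] q [-0.55 -0.06  1.94 -0.    1.26  1.07]
tool axes in world (cols)
 [[ 0.001 -0.046 -0.999]
 [-0.001 -0.999  0.046]
 [-1.     0.001 -0.001]]
shift in tool now mm [ 0.4 -0.3 -0.1] shift in goal frame mm [ 0.4 -0.3 -0.1] turn deg [-0.02 -0.05 -0.04]
```

```bash
python3 -m handwheel '[[0.015,[0.0002,0,0],[0,0,0]],[0.015,[0,0,-0.002],[0,0,0]],[0.015,[0,0,-0.004],[0,0,0]],[0.015,[0,0,-0.005],[0,0,0]],[0.015,[0,0,-0.005],[0,0,0]],[0.015,[0,0,-0.005],[0,0,0]],[0.015,[0,0,-0.005],[0,0,0]],[0.015,[0,0,-0.005],[0,0,0]],[0.015,[0,0,-0.005],[0,0,0]],[0.015,[0,0,-0.005],[0,0,0]]]'; python3 d.py .575 -.214 .1047 -.046
```

```text
t: 13.97
tool_pos: [0.5301, -0.2118, 0.1042]
tool_rot: [-2.198, 0.051, 2.198]
contact_force: [-1.5, -0.8, 1.4]
opening: 0.0231
t 13.967 pos [ 0.5301 -0.2118  0.1042] open 0.0231 F [-1.5 -0.8  1.4] q [-0.51  0.04  1.85 -0.    1.26  1.11]
tool axes in world (cols)
 [[-0.    -0.046 -0.999]
 [ 0.    -0.999  0.046]
 [-1.    -0.     0.   ]]
shift in tool now mm [ -0.5   0.1 -45. ] shift in goal frame mm [ -0.5   0.1 -45. ] turn deg [-0.01  0.02  0.01]
```

```bash
python3 -m handwheel '[[0.015,[-0.0003,0,-0.005],[0,0,0]],[0.015,[-0.0002,0,-0.005],[0,0,0]],[0.015,[0,0,-0.005],[0,0,0]],[0.015,[0,0,-0.005],[0,0,0]],[0.015,[0,0,-0.005],[0,0,0]]]'; python3 -m handwheel '[[0.015,[0,0,-0.005],[0,0,0]],[0.015,[0,0,-0.005],[0,0,0]],[0.015,[0,0,-0.005],[0,0,0]],[0.015,[0,0,-0.005],[0,0,0]],[0.015,[-0.005,0,-0.003],[0,0,0]],[0.015,[-0.015,0,-0.002],[0,0,0]],[0.015,[-0.03,0,0],[0,0,0]],[0.015,[-0.02,0,0],[0,0,0]],[0.015,[0,0,0],[0,0,0]],[0.015,[0,0,0],[0,0,0]]]';python3 d.py .5483 .2755 .165 -.108
```

```text
t: 14.38
tool_pos: [0.555, -0.213, 0.1048]
tool_rot: [-2.198, 0.051, 2.198]
contact_force: [-1.4, 0.3, 0.5]
opening: 0.0232
t: 15.22
tool_pos: [0.5806, -0.2145, 0.1762]
tool_rot: [-2.202, 0.052, 2.195]
contact_force: [-0.8, 0.3, -2.7]
opening: 0.0229
t 15.217 pos [ 0.5806 -0.2145  0.1762] open 0.0229 F [-0.8  0.3 -2.7] q [-0.47  0.08  1.68  0.    1.38  1.14]
tool axes in world (cols)
 [[ 0.003 -0.046 -0.999]
 [-0.001 -0.999  0.046]
 [-1.     0.001 -0.003]]
shift in tool now mm [  10.4 -488.    55. ] shift in goal frame mm [  11.2 -483.7   84.9] turn deg [ 3.54 -0.19 -0.06]
```

```bash
python3 -m handwheel '[[0.015,[0,0,0],[3.5,-0.2,0]],[0.015,[0,-0.02,0.0035],[0,0,0]],[0.015,[0,-0.035,0.0061],[0,0,0]],[0.015,[0,-0.035,0.0061],[0,0,0]],[0.015,[0,-0.035,0.0061],[0,0,0]],[0.015,[0,-0.035,0.0061],[0,0,0]],[0.015,[0,-0.035,0.0061],[0,0,0]],[0.015,[0,-0.035,0.0061],[0,0,0]],[0.015,[0,-0.035,0.0061],[0,0,0]],[0.015,[0,-0.035,0.0061],[0,0,0]]]'; python3 -m handwheel '[[0.015,[0,-0.035,0.0061],[0,0,0]],[0.015,[0,-0.035,0.0061],[0,0,0]],[0.015,[0,-0.035,0.0061],[0,0,0]],[0.015,[0,-0.035,0.0061],[0,0,0]],[0.015,[0,-0.03,0.006],[0,0,0]],[0.015,[0,-0.014,0.0025],[0,0,0]],[0.015,[0,0,0],[0,0,0]],[0.015,[0,0,0],[0,0,0]],[0.015,[0,0,0],[0,0,0]],[0.015,[0,0,0],[0,0,0]]]'; python3 d.py .5483 .2755 .0187 -.108
```

```text
t: 16.05
tool_pos: [0.5579, 0.0914, 0.172]
tool_rot: [-2.158, 0.117, 2.174]
contact_force: [0.8, -0.0, -2.9]
opening: 0.0228
t: 16.88
tool_pos: [0.5467, 0.2747, 0.1743]
tool_rot: [-2.161, 0.119, 2.171]
contact_force: [0.5, 0.1, -2.1]
opening: 0.0228
t 16.883 pos [0.5467 0.2747 0.1743] open 0.0228 F [ 0.5  0.1 -2.1] q [0.34 0.07 1.7  0.   1.38 2.02]
tool axes in world (cols)
 [[-0.004 -0.109 -0.994]
 [-0.001 -0.994  0.109]
 [-1.     0.001  0.004]]
shift in tool now mm [155.6  -1.1  -2.2] shift in goal frame mm [155.6  -0.9  -1.5] turn deg [-0.06  0.25 -0.06]
```

```bash
python3 -m handwheel '[[0.015,[0.02,-0.001,-0.0015],[0,0.2,0]],[0.015,[0.03,0,0],[0,0,0]],[0.015,[0.03,0,0],[0,0,0]],[0.015,[0.025,0,0],[0,0,0]],[0.015,[0.02,0,0],[0,0,0]],[0.015,[0.01,0,0],[0,0,0]],[0.015,[0,0,0],[0,0,0]],[0.015,[0,0,0],[0,0,0]],[0.015,[0,0,0],[0,0,0]],[0.015,[0,0,0],[0,0,0]]]'; python3 d.py .5483 .2755 .0187 -.108;  python3 - <<'E'
from h import *
im=ctrl.get_image('scene')[:,:,::-1];cv2.imwrite('pics/s7.png',cv2.resize(im[220:350,295:445],(692,600),interpolation=cv2.INTER_CUBIC))
E
```

```text
t: 17.72
tool_pos: [0.5499, 0.2774, 0.0425]
tool_rot: [-2.169, 0.115, 2.161]
contact_force: [0.1, -0.5, -2.8]
opening: 0.023
t 17.717 pos [0.5499 0.2774 0.0425] open 0.023 F [ 0.1 -0.5 -2.8] q [ 0.35  0.21  1.77 -0.    1.15  2.03]
tool axes in world (cols)
 [[ 0.004 -0.108 -0.994]
 [ 0.001 -0.994  0.108]
 [-1.    -0.002 -0.004]]
shift in tool now mm [23.8  2.1  1.5] shift in goal frame mm [23.8  2.   1.4] turn deg [ 0.01 -0.21  0.09]
```

View pics/s7.png

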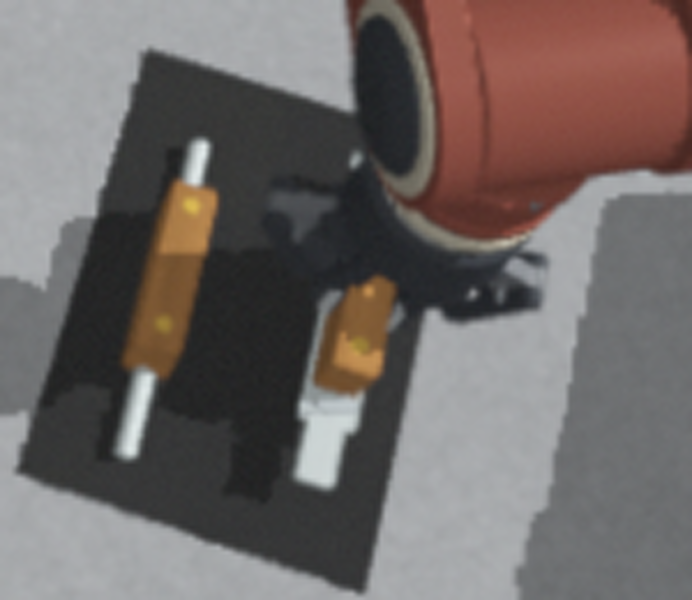

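The file hangs level over its old place, with the nose at (320,460) in the crop. I lower it gently.

```bash
python3 -m handwheel '[[0.015,[0.006,0.002,0.0015],[0,-0.2,0]],[0.015,[0.006,0,0],[0,0,0]],[0.015,[0.004,0,0],[0,0,0]],[0.015,[0.002,0,0],[0,0,0]],[0.015,[0,0,0],[0,0,0]],[0.015,[0,0,0],[0,0,0]],[0.015,[0,0,0],[0,0,0]],[0.015,[0,0,0],[0,0,0]]]'; python3 d.py .5483 .2755 .0187 -.108
```

```text
t: 18.43
tool_pos: [0.5468, 0.2753, 0.0224]
tool_rot: [-2.163, 0.116, 2.169]
contact_force: [0.5, 0.5, -2.2]
opening: 0.023
t 18.433 pos [0.5468 0.2753 0.0224] open 0.023 F [ 0.5  0.5 -2.2] q [0.34 0.24 1.78 0.   1.13 2.02]
tool axes in world (cols)
 [[-0.003 -0.107 -0.994]
 [ 0.    -0.994  0.107]
 [-1.    -0.     0.003]]
shift in tool now mm [ 3.7 -0.4 -1.5] shift in goal frame mm [ 3.7 -0.4 -1.5] turn deg [0.04 0.17 0.  ]
```

```bash
python3 -m handwheel '[[0.015,[0.002,0,0],[0,0.15,0]],[0.015,[0.001,0,0],[0,0,0]],[0.015,[0.0005,0,0],[0,0,0]],[0.015,[0,0,0],[0,0,0]],[0.015,[0,0,0],[0,0,0]],[0.015,[0,0,0],[0,0,0]]]'; python3 d.py .5483 .2755 .0187 -.108
```

```text
t: 18.93
tool_pos: [0.5466, 0.2752, 0.0188]
tool_rot: [-2.165, 0.116, 2.167]
contact_force: [-1.3, -0.7, 0.2]
opening: 0.0228
t 18.933 pos [0.5466 0.2752 0.0188] open 0.0228 F [-1.3 -0.7  0.2] q [0.34 0.24 1.78 0.   1.12 2.02]
tool axes in world (cols)
 [[-0.001 -0.107 -0.994]
 [ 0.    -0.994  0.107]
 [-1.     0.     0.001]]
shift in tool now mm [ 0.1 -0.5 -1.7] shift in goal frame mm [ 0.1 -0.5 -1.7] turn deg [ 0.03  0.04 -0.  ]
```

Contact: the force has come up from −2.5 to about 0 N, so the file is on the mat. I release it and back out.

```bash
python3 -m handwheel '[[0.035,[0,0,0],[0,0,0]],[0.05,[0,0,0],[0,0,0]],[0.07,[0,0,0],[0,0,0]],[0.085,[0,0,0],[0,0,0]],[0.085,[0,0,0],[0,0,0]],[0.085,[0,0,0],[0,0,0]],[0.085,[0,0,0],[0,0,0]],[0.085,[0,0,0],[0,0,0]],[0.085,[-0.01,0,0],[0,0,0]],[0.085,[-0.02,0,0],[0,0,0]]]'; python3 -m handwheel '[[0.085,[-0.03,0,0],[0,0,0]],[0.085,[-0.03,0,0],[0,0,0]],[0.085,[-0.03,0,0],[0,0,0]],[0.085,[-0.03,0,0],[0,0,0]],[0.085,[-0.02,0,0.02],[0,0,0]],[0.085,[0,0,0.03],[0,0,0]],[0.085,[0,0,0.03],[0,0,0]],[0.085,[0,0,0],[0,0,0]],[0.085,[0,0,0],[0,0,0]],[0.085,[0,0,0],[0,0,0]]]';  python3 - <<'E'
from h import *
for n in('scene','top'):
    im=ctrl.get_image(n)[:,:,::-1];cv2.imwrite(f'pics/{n}8.png',im)
E
```

```text
t: 19.77
tool_pos: [0.5442, 0.2743, 0.0463]
tool_rot: [-2.16, 0.119, 2.174]
contact_force: [-0.3, 0.3, 0.9]
opening: 0.0851
t: 20.6
tool_pos: [0.4675, 0.2838, 0.1894]
tool_rot: [-2.167, 0.116, 2.166]
contact_force: [-0.5, 0.0, 0.6]
opening: 0.0851
```

View pics/scene8.png

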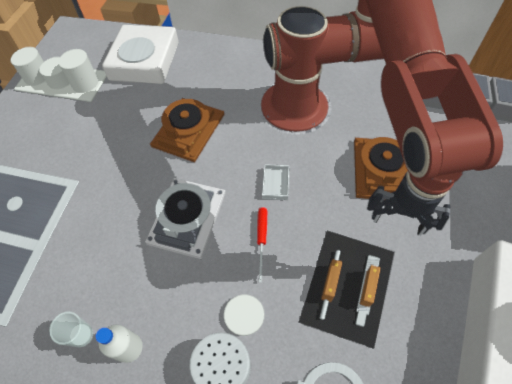

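View pics/top8.png

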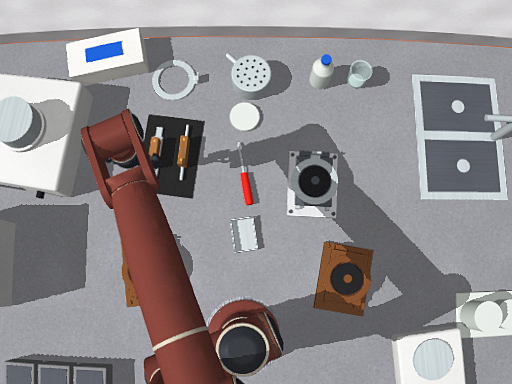

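The flat file lies on the mat at scene (370,288), beside the undisturbed round file. The ring is in the jig at (185,212), and the gripper is clear at (410,205). I hand the job in.

```bash
python3 -c "
from station import ctrl
print(ctrl.finish_job())"
```

```text
the job is handed in; nothing more can be done
None
```

I dressed the tab with two full forward strokes, laid the flat file back flat on the mat, let go of it and handed the job in at about 20.7 s.

- **Strokes:** each ran with the grip centre from about 43 mm before the tab to about 43 mm past it, level. The measured heights put the tab about 3.0–3.5 mm down during the strokes. The force read a little more, up to about 4 N, or roughly 3.7–4 mm once or twice in passing. That is near the 4 mm limit but within the roughly ±0.5 N noise.
- **Lifting clear:** at the end of each stroke I lifted while still moving slightly forward. After the first, the file came back with the blade about 35 mm above the tab; after the second it went to the mat higher still. A close crop between the strokes showed the ring in place and the file not shifted in the grip.
- **Last checks:** the final pictures show the flat file flat at its old place on the mat, with the round file beside it, the ring and the look-alikes undisturbed, and the gripper open and clear. Contact forces read about zero, and no check failed. The two cameras disagreed by 2–3 mm on positions, about what their calibration allows.

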